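# Plug the pump interlock key into its floating socket

### The arm

A 7-joint arm with a two-finger parallel gripper is mounted at the origin on the work surface; the furniture and walls round the work are solid. World frame = base frame: x ahead of the robot, y to its left, z up, the work surface at z = 0. Lengths are in m, angles in rad, forces in N, time in s.
With the tool pointing down it reaches from about 0.35 to 0.9 m from the base axis. Payload 8.1 kg.
Tool frame: the origin (TCP) lies at the very end of the fingers, on their centre line; the grasp point (between the pads) lies 19 mm behind it (grasp_offset is the distance from the TCP to the grasp point, in m); z points along the fingers, y is the line along which they close (so a half turn about z gives the same grasp; the last joint's range is limited). The gripper opens to 92 mm and grips with 3 to 60 N. Pads are 19 mm wide; open, the fingers measure 130 mm over their backs; the gripper's body (75 mm by 190 mm) begins 47 mm behind the grasp point.
Start: joints at [1.229, 0.434, 0.025, 1.573, -0.012, 1.134, -0.075], TCP at [0.148, -0.607, 0.202] pointing down, gripper open.
Joint ranges: [-2.62, 2.62], [-0.44, 2.09], [-1.27, 1.32], [0.08, 2.57], [-1.32, 4.46], [0.12, 2], [-2.74, 2.74]. Speed limits (rad/s): [2.22, 2.22, 3.01, 3.01, 3.14, 3.14, 3.14].

### API

Orientations are given as a rotation vector (axis times angle).
In Python, from cell import observe, get_image, camera_params, sign_off, silhouettes, grasp_offset gives the robot as it stands. The module is installed in compiled form; this text tells all that it offers.
- The arm moves only by the tool jog_arm, never from a script. Its argument "motion" is a list that holds one entry, the list of rows, each a list of 7 numbers: the shift along the tool's x, y, z in m, then the turn, a rotation vector about the tool's x, y, z in rad, then the closure, from -1 (fully open) to 1 (shut), so that 0 is half open. In form: [[[dx, dy, dz, wx, wy, wz, hand], ...]]. A call has 1 to 10 rows; each row is the pose to reach, as a shift and turn from the pose commanded when the call began, along the tool's axes at that moment; what a row does not reach only later rows make up. A row lasts 1/12 s, in which the tool goes at most 41.7 mm and 7.16 degrees, less where a joint would pass 70% of its speed; a pose out of reach is approached as far as the arm can. A call with a gripper value outside its range is refused whole. The fingers move at their own pace and stop on an object; "force" is the grip in N (left out, the last holds). Time passes only in rows, so rows that repeat a pose let the fingers close. It gives the time, the measured TCP pose, the force, the opening and the grip force at its end, in the units of the state.
- observe(): the state, without advancing time (a new reading comes with each control period).
- get_image(name): name is "scene" or "top" or "wrist"; returns the picture (400x640x3 uint8, red, green, blue); there is no depth.
- camera_params(name): a dict with "vertical_fov" (degrees; the focal length in pixels is half the picture's height over the tangent of half this angle, whatever the lens; pixels are square), "cx", "cy" (the principal point, pixels), "dist_coeffs" ([k1, k2, p1, p2, k3] as OpenCV has them; the pictures are not rectified), "T" (4x4, takes a point from camera to world coordinates). Camera axes: x right, y down, z forward; pixel columns grow to the right and rows downward; lengths in m; the calibration is good to about 2 mm. A picture is of the moment at which its call begins: read the wrist's pose just before it. camera_params takes no time and is no camera call; for the wrist camera it gives the pose at the moment of the call.
- sign_off(): hands the job in; it is judged then, once.
Trained networks look in the newest picture that a camera, given by its name, has taken for a name from the list of things; names that differ only in an ending like _2 or _b are one class to them, and where a whole thing is asked for, a point or a joint stands for the part that bears it (a point fixed in the world has none). Each returns a list of dicts, best first, with "p" (0 to 1); they miss things now and then, are a little off and sometimes report something else, mostly with a low value. They report only what shows in the picture. A call takes as long as a camera call.
- silhouettes(query, camera): "mask" (400x640 bool, what is visible of it) and "pixel" ([column, row] in pixels, amid what is visible of it).
The state is a dict: "clock": time; "joints": joint angles; "dq": joint speeds; "joint_efforts": joint torques, N m; "position": TCP position; "ee_rot": TCP orientation; "force": force on the tool from outside, world axes, zero at the start; "ft_torque": the same for the moment, N m; "width": opening from 0.0 (shut) to 1.0 (fully open); "gripper_force": force on a finger pad.
Only numpy, scipy, OpenCV 4.12 (cv2) and the standard library are available. Lean on these libraries where they do the work, as an engineer would, in place of code of your own. Each camera call takes 0.05 s, during which the arm holds its last target. There are 200 camera calls.

### The job

Make the pump interlock ready: take the black-gripped interlock key (a steel pin with a collar) out of the vial rack, feel with its tip for the blind hole in the top of the interlock's metal block, and press it straight in until its collar sits flush on the block, then let go. Be gentle: the key must never bear on the interlock with more than 40 N. Leave the vials, the bottle and the jar where they stand.

Things in the scene. Friction and masses are not known exactly. Their poses are not given: they have to be found in the camera images.
- key_grip (a point): Interlock key, standing shank down in one of the rack's holes (which one varies), 0.08 to 0.17 kg. Point: centre of its black grip; z up, x across the thin side, y along the broad side. Grip 16 (x) x 30 (y) x 46 mm tall, 23 mm below to 23 mm above the point. Below it a round steel collar, 38 mm diameter, 6 mm thick, then the round shank, its square end 59 mm below the point.
- key: The same key; origin: centre of the underside of its collar, 29 mm below key_grip; same axes. The shank is 14 mm in diameter and reaches 30 mm below this point. In the rack the collar lies on the rack's upper plate.
- rack: Blue vial rack, fixed, 48 x 178 x 50 mm, origin at the centre of its underside, y along its length. Its upper plate (top face 36 mm up) has four 28 mm square holes at y = -60, -20, 20 and 60 mm; its two end plates are 50 mm high. The key stands in one hole, vials in two others.
- interlock: Pump interlock, fixed: grey base plate 124 x 120 x 14 mm on four 12 mm feet (origin: on the bench under its middle, z up), two rails 12 mm high at y = -44 and 44 mm, and between them a bare metal block 60 x 60 mm, top 74 mm above the bench. The block is clamped fast, but up to 7 mm off the middle in x and up to 7 mm in y; by how much differs each time and is not measured.
- block_mid (a point): Point in the plane of the block's top over the middle of the base plate. The block's own centre, within 7 mm of it in the interlock's x and in y, has the one hole: blind, vertical, sharp-edged, 16 mm diameter, 38 mm deep. 22 mm down is a plunger, to be pushed 8 mm farther by the shank (steady friction about 8 N, no spring, it stays) before the collar meets the block.
- vial_a_mid (a point): Centre of a loose sample vial, 25 mm diameter, 65 mm tall, standing in the rack; bystander.
- vial_b_mid (a point): Centre of another such loose vial in the rack; bystander.
- bottle_mid (a point): Centre of a loose reagent bottle, 56 mm diameter, 113 mm tall, standing on the bench; bystander.
- jar_mid (a point): Centre of a loose small jar, 48 mm diameter, 57 mm tall, standing on the bench; bystander.

How it is judged:
On the way, in this order (a step that is already met when the one before it is completed fails the run):
1. the key is lifted out of the rack (collar more than 75 mm above the bench) (height (world z) of key above 0.075 m), for 0.1 s.
2. the key's shank is at least 10 mm down the block's hole (x of key in the frame of interlock between -0.01 and 0.01 m and y of key in the frame of interlock between -0.01 and 0.01 m and z of key in the frame of interlock below 0.094 m), for 0.1 s.
At the end, for the whole second after the job is handed in: The key stands in the block's hole, upright (within 0.08 rad), its collar's underside within 2 mm of the block's top and within 10 mm of the middle of the interlock in x and y, at rest and released (x of key in the frame of interlock between -0.01 and 0.01 m and y of key in the frame of interlock between -0.01 and 0.01 m and z of key in the frame of interlock below 0.076 m and angle between key_grip's own z axis and vertical below 0.08 rad and linear speed of key below 0.01 m/s and contact force between key and the fingers below 0.05 N); the robot touches nothing.
It fails at once if the key bears on the interlock with more than 40 N (contact force between key and interlock above 40 N).
It fails at once if a vial, the bottle or the jar is moved by more than 20 mm (distance of any of vial_a_mid, vial_b_mid, bottle_mid, jar_mid from where it was at the start of the episode above 0.02 m).
It also fails if it takes over 72 s, if anything falls off the work surface, if the arm or the gripper's body presses on something with over 40 N, if the wrist force passes 120 N, or if a joint passes its speed limit or range.

## Working session

There is one attempt and no reset: what is moved stays moved. The work goes in short steps, Python scripts to look and compute and a tool call to move; the robot and the scene stay as the last step left them, time stands still between calls to the robot, and variables do not carry over. Pictures are saved under pics/ and viewed, at most 10 in all, crops included, and the job is handed in when it is done.

Besides the shell and the picture viewer there is one more tool, called by a JSON object that holds its "method" and its "body". jog_arm: Moves the arm, as the interface text tells. Its arguments: {"type":"object","properties":{"motion":{"type":"array"},"force":{"type":"number"}},"required":["motion"]}

```bash
mkdir -p pics; python3 - <<'E'
from cell import *
import cv2,numpy as np
s=observe();print({k:np.round(v,3) for k,v in s.items()},grasp_offset)
ims=[]
for c in("scene","top","wrist"):
    im=get_image(c);cv2.imwrite(f"pics/{c}0.png",im[:,:,::-1]);p=camera_params(c);print(c,p["vertical_fov"],p["cx"],p["cy"],p["dist_coeffs"],np.round(p["T"],3).tolist())
    for q in("key_grip","rack","interlock","vial_a_mid","bottle_mid","jar_mid"):
        print(c,q,[(round(d["p"],2),np.round(d["pixel"]).tolist(),int(d["mask"].sum())) for d in silhouettes(q,c)][:3])
    ims.append(im)
cv2.imwrite("pics/all0.png",cv2.resize(np.vstack(ims[:2]),(800,1000))[:,:,::-1][:0+1000])
E
```

```text
{'clock': np.float64(0.0), 'joints': array([ 1.229,  0.435,  0.025,  1.574, -0.012,  1.134, -0.075]), 'dq': array([-0.001,  0.002,  0.   , -0.   ,  0.   ,  0.001,  0.001]), 'joint_efforts': array([-1.0000e-03, -6.6785e+01,  9.8500e-01, -3.1445e+01, -6.0000e-02,
        4.3000e-02,  0.0000e+00]), 'position': array([ 0.148, -0.607,  0.201]), 'ee_rot': array([-3.118e+00, -3.740e-01,  1.000e-03]), 'force': array([ 0.45 ,  0.161, -0.258]), 'ft_torque': array([-0.016,  0.047,  0.018]), 'gripper_force': np.float64(0.0), 'width': np.float64(1.001)} 0.0188
scene 57.24342932414187 321.33714163822935 202.05694349046306 [-0.0004431  0.         0.         0.         0.       ] [[0.626, -0.406, 0.666, -0.082], [-0.78, -0.308, 0.545, -0.547], [-0.016, -0.86, -0.509, 0.528], [0.0, 0.0, 0.0, 1.0]]
scene key_grip [(0.62, [401.0, 250.0], 437)]
scene rack [(0.97, [376.0, 260.0], 1382)]
scene interlock [(0.73, [277.0, 191.0], 1321), (0.29, [378.0, 261.0], 1581)]
scene vial_a_mid [(0.78, [365.0, 242.0], 235)]
scene bottle_mid [(0.61, [341.0, 206.0], 827)]
scene jar_mid [(0.65, [233.0, 201.0], 322)]
top 46
[... 167 characters left out ...]
1, -0.063], [-0.009, -0.125, -0.992, 1.323], [0.0, 0.0, 0.0, 1.0]]
top key_grip [(0.71, [400.0, 206.0], 170), (0.17, [253.0, 181.0], 1884)]
top rack [(0.61, [384.0, 207.0], 772)]
top interlock [(0.8, [256.0, 183.0], 1780)]
top vial_a_mid [(0.52, [372.0, 204.0], 96)]
top bottle_mid [(0.59, [334.0, 178.0], 411)]
top jar_mid [(0.76, [231.0, 224.0], 227)]
wrist 62.084021683459945 319.86983605233564 201.43335725115384 [0.01589776 0.         0.         0.         0.        ] [[0.237, -0.924, -0.299, 0.229], [-0.972, -0.225, -0.073, -0.587], [-0.0, 0.308, -0.951, 0.385], [0.0, 0.0, 0.0, 1.0]]
wrist key_grip []
wrist rack []
wrist interlock []
wrist vial_a_mid []
wrist bottle_mid []
wrist jar_mid []
```

```bash
python3 - <<'E'
import cv2,numpy as np
a=cv2.imread("pics/top0.png")[120:270,190:450];b=cv2.imread("pics/scene0.png")[130:330,190:450]
a=cv2.resize(a,(520,300),interpolation=3)
b=cv2.resize(b,(390,300),interpolation=3)
cv2.imwrite("pics/c1.png",cv2.resize(cv2.imread("pics/top0.png")[120:270,200:400+30],(790,515),interpolation=2));cv2.imwrite("pics/c2.png",cv2.resize(cv2.imread("pics/scene0.png")[100:320,180:470],(790,599),interpolation=2))
E
```

```text
(no output)
```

View pics/c1.png

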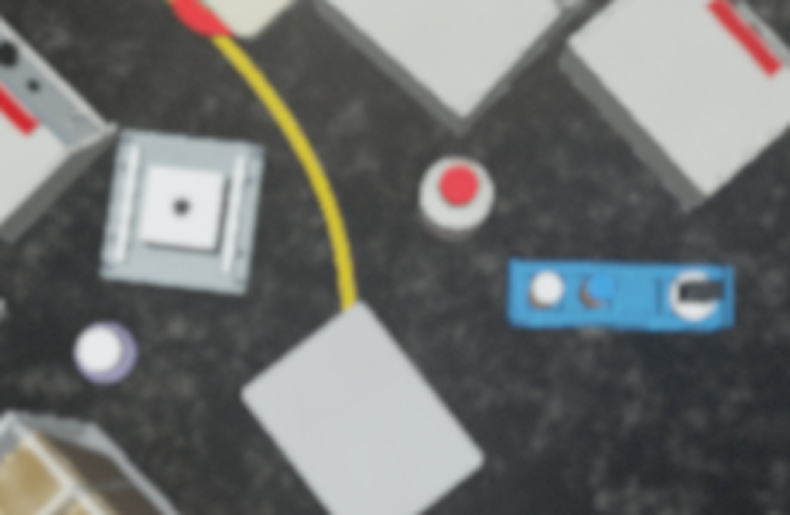

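View pics/c2.png

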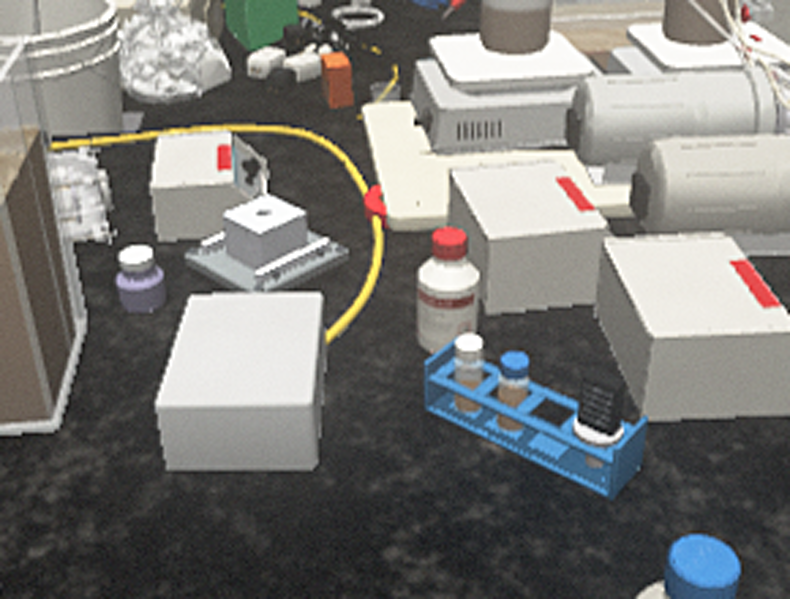

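```bash
cat > h.py <<'E'
from cell import *
import cv2,numpy as np
from scipy.spatial.transform import Rotation as R
def ray(cam,px,P=None):
    P=P or camera_params(cam);f=200/np.tan(np.radians(P["vertical_fov"])/2)
    K=np.array([[f,0,P["cx"]],[0,f,P["cy"]],[0,0,1]])
    u=cv2.undistortPoints(np.array(px,float).reshape(-1,1,2),K,np.array(P["dist_coeffs"]))[:,0]
    T=np.array(P["T"]);return T[:3,3],np.c_[u,np.ones(len(u))]@T[:3,:3].T
def atz(cam,px,z,P=None):
    o,d=ray(cam,px,P);return o+d*((z-o[2])/d[:,2])[:,None]
def proj(cam,X,P=None):
    P=P or camera_params(cam);f=200/np.tan(np.radians(P["vertical_fov"])/2)
    K=np.array([[f,0,P["cx"]],[0,f,P["cy"]],[0,0,1]]);W=np.linalg.inv(np.array(P["T"]))
    return cv2.projectPoints(np.array(X,float).reshape(-1,1,3),cv2.Rodrigues(W[:3,:3])[0],W[:3,3],K,np.array(P["dist_coeffs"]))[0][:,0]
def tri(a,b):
    A=np.zeros((3,3));v=np.zeros(3)
    for c,p in(a,b):
        o,d=ray(c,[p]);d=d[0]/np.linalg.norm(d[0]);M=np.eye(3)-np.outer(d,d);A+=M;v+=M@o
    return np.linalg.solve(A,v)
def to_tool(target,pos,rv):
    return R.from_rotvec(rv).inv().apply(np.array(target)-pos)
E
python3 - <<'E'
from h import *
np.set_printoptions(precision=4,suppress=True)
ft=lambda x,y:(200+x*230/790,120+y*150/515)
fs=lambda x,y:(180+x*290/790,100+y*220/599)
print("hole tri",tri(("top",ft(181,207)),("scene",fs(264,212))),"atz",atz("top",[ft(181,207)],.074),atz("scene",[fs(264,212)],.074))
print("block corners",atz("top",[ft(146,166),ft(228,168),ft(216,249),ft(140,243)],.074))
print("base corners",atz("top",[ft(122,130),ft(264,146),ft(244,296),ft(100,276)],.026))
print("rack corners top",atz("top",[ft(510,258),ft(735,266),ft(733,330),ft(508,326)],.05))
print("key collar",atz("top",[ft(694,296)],.042),atz("scene",[fs(598,432)],.042))
print("key grip tri",tri(("top",(400,206)),("scene",(401,250))))
print("box near tops",atz("top",[ft(357,305),ft(242,393),ft(484,458)],.07), atz("top",[ft(115,128)],.07))
print("tri nearbox corner",tri(("top",ft(357,305)),("scene",fs(323,293))))
print("tri box NW corner",tri(("top",ft(461,122)),("scene",fs(452,170))))
E
```

```text
hole tri [0.5373 0.117  0.0745] atz [[0.5366 0.1177 0.074 ]] [[0.5388 0.1171 0.074 ]]
block corners [[0.5692 0.147  0.074 ]
 [0.5688 0.0814 0.074 ]
 [0.5035 0.0886 0.074 ]
 [0.5072 0.1492 0.074 ]]
base corners [[0.6082 0.1764 0.026 ]
 [0.5968 0.0577 0.026 ]
 [0.4717 0.0702 0.026 ]
 [0.4857 0.1893 0.026 ]]
rack corners top [[ 0.5041 -0.1451  0.05  ]
 [ 0.5013 -0.3265  0.05  ]
 [ 0.4495 -0.3246  0.05  ]
 [ 0.4493 -0.1441  0.05  ]]
key collar [[ 0.4772 -0.2947  0.042 ]] [[ 0.4722 -0.2981  0.042 ]]
key grip tri [ 0.4789 -0.2908  0.0559]
box near tops [[ 0.4617 -0.0237  0.07  ]
 [ 0.3905  0.0648  0.07  ]
 [ 0.3439 -0.1255  0.07  ]] [[0.6005 0.174  0.07  ]]
tri nearbox corner [ 0.464  -0.0256  0.0673]
tri box NW corner [ 0.5837 -0.093   0.1629]
```

```bash
cat >> h.py <<'E'
def rel(target,Rt=None):
    "shift and turn in tool axes from current pose"
    s=observe();R0=R.from_rotvec(s["ee_rot"]);d=R0.inv().apply(np.array(target)-s["position"])
    w=(R0.inv()*(Rt or R0)).as_rotvec();return np.round(d,4),np.round(w,4),s
def down(yaw):  # tool y axis at world angle yaw, z down
    y=np.array([np.cos(yaw),np.sin(yaw),0]);z=np.array([0,0,-1.]);x=np.cross(y,z);return R.from_matrix(np.c_[x,y,z])
E
python3 - <<'E'
from h import *
np.set_printoptions(precision=4,suppress=True)
ft=lambda x,y:(200+x*230/790,120+y*150/515)
fs=lambda x,y:(180+x*290/790,100+y*220/599)
s=observe();print(s["clock"],R.from_rotvec(s["ee_rot"]).as_matrix())
for y in(0,np.pi):
    print(y,rel((.476,-.295,.24),down(y))[:2])
print("box right corner",atz("top",[ft(703,198),ft(703,198)],.0),tri(("top",ft(703,198)),("scene",fs(652,330))),tri(("top",ft(563,52)),("scene",fs(598,240))))
print("bluecap",atz("scene",[fs(700,560)],.1),atz("scene",[fs(700,560)],.15))
Image=cv2.imread
E
```

```text
1.05 [[ 0.9717  0.2364  0.    ]
 [ 0.2364 -0.9717 -0.0001]
 [ 0.      0.0001 -1.    ]]
0 (array([ 0.3927, -0.2259, -0.0382]), array([ 0.0001,  0.    , -1.3321]))
3.141592653589793 (array([ 0.3927, -0.2259, -0.0382]), array([ 0.    , -0.0001,  1.8095]))
box right corner [[ 0.5649 -0.3102  0.    ]
 [ 0.5649 -0.3102  0.    ]] [ 0.5503 -0.2952  0.0913] [ 0.6672 -0.1854  0.0849]
bluecap [[ 0.3405 -0.4276  0.1   ]] [[ 0.2911 -0.4416  0.15  ]]
```

```bash
python3 - <<'E'
from h import *
np.set_printoptions(precision=1,suppress=True)
print(proj("top",[(.34,-.43,.1),(.29,-.44,.15)]))
cv2.imwrite("pics/full.png",np.vstack([cv2.imread("pics/top0.png")[100:400,300:],cv2.imread("pics/scene0.png")[200:400,300:]]))
E
```

```text
[[457.1 256.7]
 [467.1 276.8]]
```

View pics/full.png

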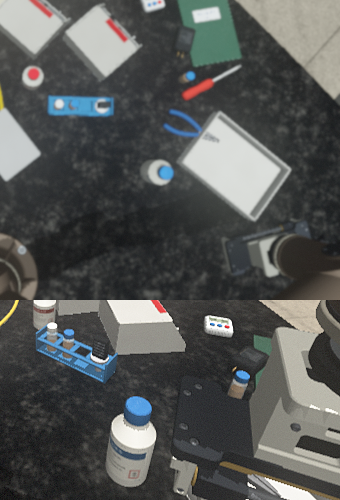

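{"method": "jog_arm", "body": {"motion": [[[0,0,-0.04,0,0,-0.1,-1],[0,0,-0.08,0,0,-0.2,-1],[0.035,-0.02,-0.08,0,0,-0.32,-1],[0.07,-0.04,-0.08,0,0,-0.44,-1],[0.105,-0.06,-0.08,0,0,-0.56,-1],[0.14,-0.08,-0.08,0,0,-0.68,-1],[0.175,-0.1,-0.08,0,0,-0.8,-1],[0.21,-0.12,-0.08,0,0,-0.92,-1],[0.245,-0.14,-0.08,0,0,-1.04,-1],[0.28,-0.16,-0.08,0,0,-1.15,-1]]], "force": 30}}

```text
clock: 1.88
position: [0.3831, -0.3841, 0.2822]
ee_rot: [2.408, 2.017, -0.0]
force: [0.4, -0.7, -0.3]
width: 0.998
gripper_force: 0.0
```

```bash
python3 - <<'E'
from h import *
d,w,s=rel((.476,-.295,.24),down(0));print(d,w,s["joints"],s["position"])
E
```

```text
[0.1041 0.0758 0.0421] [ 0.0004  0.0006 -0.1763] [ 0.94504748  0.26705909 -0.32912088  1.63004475  0.09009059  1.25873583
  0.42286736] [ 0.38308516 -0.38413997  0.28216087]
```

{"method": "jog_arm", "body": {"motion": [[[0.035,0.025,0.014,0,0,-0.09,-0.3],[0.07,0.05,0.028,0,0,-0.176,-0.3],[0.104,0.076,0.042,0,0,-0.176,-0.3],[0.104,0.076,0.042,0,0,-0.176,-0.3],[0.104,0.076,0.042,0,0,-0.176,-0.3],[0.104,0.076,0.042,0,0,-0.176,-0.3]]]}}

```text
clock: 2.38
position: [0.4757, -0.2969, 0.2396]
ee_rot: [-2.227, -2.216, 0.001]
force: [0.3, -0.8, 0.4]
width: 0.662
gripper_force: 0.0
```

```bash
python3 - <<'E'
from h import *
np.set_printoptions(precision=4,suppress=True)
s=observe();print(s["position"],s["ee_rot"],s["width"])
P=camera_params("wrist");im=get_image("wrist");cv2.imwrite("pics/w1.png",im[:,:,::-1])
for q in("key_grip","rack","vial_a_mid"):
    for d in silhouettes(q,"wrist"):
        r=cv2.minAreaRect(np.argwhere(d["mask"])[:,::-1].astype(np.float32));print(q,round(d["p"],2),d["pixel"],d["mask"].sum(),r,atz("wrist",[d["pixel"]],.088,P))
E
```

```text
[ 0.4757 -0.2969  0.2396] [-2.2265 -2.2156  0.0007] 0.6616275893463509
key_grip 0.63 [323.4, 166.3] 906 ((320.927001953125, 168.79928588867188), (30.145692825317383, 38.240928649902344), 25.016895294189453) [[ 0.4786 -0.2829  0.088 ]]
rack 0.65 [320.4, 103.9] 5408 ((321.0190124511719, 106.3658447265625), (47.06873321533203, 170.71392822265625), 1.7149301767349243) [[ 0.4758 -0.2217  0.088 ]]
rack 0.62 [323.0, 94.0] 425 ((325.25, 95.75), (22.62741470336914, 21.920310974121094), 45.0) [[ 0.4783 -0.2127  0.088 ]]
vial_a_mid 0.79 [324.3, 93.2] 434 ((324.7500305175781, 96.24999237060547), (22.62741470336914, 21.920310974121094), 45.0) [[ 0.4796 -0.2119  0.088 ]]
```

View pics/w1.png

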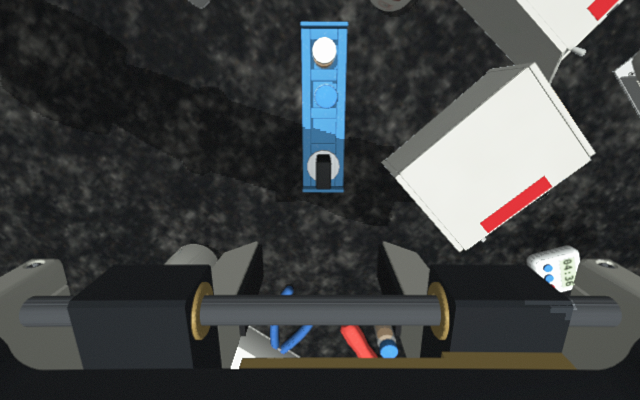

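```bash
python3 - <<'E'
from h import *
np.set_printoptions(precision=4,suppress=True)
P=camera_params("wrist");im=cv2.imread("pics/w1.png")
c=im[140:200,295:350].astype(int);g=(c.max(2)<60)&(np.indices(c.shape[:2])[1]>14)&(np.indices(c.shape[:2])[1]<42)
for r in range(8,54,3):
    k=np.where(g[r])[0];print(r+140,k.min()+295 if len(k) else '',k.max()+295 if len(k) else '')
print("collar",atz("wrist",[(323,166),(307,166),(339,166)],.042,P))
print("grip top",atz("wrist",[(316,187),(331,187),(323,170)],.088,P))
print("box",atz("wrist",[(398,178)],.09,P))
print("rack",atz("wrist",[(302,23),(347,23),(345,191),(302,190)],.05,P))
print("proj", proj("wrist",[(.476,-.295,.088),(.476,-.31,.088),(.476,-.28,.088),(.476,-.295,.042)],P))
E
```

```text
148  
151  
154  
157 317 329
160 317 329
163 317 330
166 317 330
169 317 330
172 317 330
175 317 330
178 317 330
181 317 330
184 317 330
187 316 330
190  
193 310 336
collar [[ 0.4778 -0.2944  0.042 ]
 [ 0.4592 -0.2943  0.042 ]
 [ 0.4965 -0.2946  0.042 ]]
grip top [[ 0.47   -0.307   0.088 ]
 [ 0.4857 -0.3071  0.088 ]
 [ 0.4775 -0.2889  0.088 ]]
box [[ 0.5546 -0.2976  0.09  ]]
rack [[ 0.4576 -0.1472  0.05  ]
 [ 0.5026 -0.1476  0.05  ]
 [ 0.5033 -0.3226  0.05  ]
 [ 0.4531 -0.321   0.05  ]]
proj [[321.6163 175.7785]
 [321.7165 189.735 ]
 [321.5134 161.4366]
 [321.4218 166.5057]]
```

{"method": "jog_arm", "body": {"motion": [[[0.0034,0.0023,0.03,0,0,0,-0.3],[0.0034,0.0023,0.06,0,0,0,-0.3],[0.0034,0.0023,0.09,0,0,0,-0.3],[0.0034,0.0023,0.12,0,0,0,-0.3],[0.0034,0.0023,0.15,0,0,0,-0.3],[0.0034,0.0023,0.175,0,0,0,-0.3],[0.0034,0.0023,0.19,0,0,0,-0.3],[0.0034,0.0023,0.191,0,0,0,-0.3]]], "force": 25}}

```text
clock: 3.25
position: [0.4753, -0.2941, 0.0461]
ee_rot: [-2.227, -2.209, 0.003]
force: [-0.4, 0.3, 0.6]
width: 0.647
gripper_force: 0.0
```

{"method": "jog_arm", "body": {"motion": [[[0,0,0,0,0,0,1],[0,0,0,0,0,0,1],[0,0,0,0,0,0,1],[0,0,0,0,0,0,1],[0,0,0,0,0,0,1],[0,0,0,0,0,0,1],[0,0,0,0,0,0,1],[0,0,0,0,0,0,1]]], "force": 25}}

```text
clock: 3.92
position: [0.4782, -0.2938, 0.0491]
ee_rot: [2.228, 2.214, 0.0]
force: [0.1, -0.2, 1.8]
width: 0.176
gripper_force: 25.0
```

{"method": "jog_arm", "body": {"motion": [[[0,0,-0.01,0,0,0,1],[0,0,-0.03,0,0,0,1],[0,0,-0.06,0,0,0,1],[0,0,-0.09,0,0,0,1],[0,0,-0.12,0,0,0,1],[0,0,-0.15,0,0,0,1],[0,0,-0.18,0,0,0,1],[0,0,-0.18,0,0,0,1],[0,0,-0.18,0,0,0,1]]], "force": 45}}

```text
clock: 4.67
position: [0.4788, -0.2939, 0.231]
ee_rot: [2.226, 2.212, 0.001]
force: [-0.1, -0.8, -1.8]
width: 0.169
gripper_force: 44.9
```

```bash
python3 - <<'E'
from h import *
np.set_printoptions(precision=4,suppress=True)
d,w,s=rel((.537,.117,.23),down(0));print(d,w,s["position"],s["width"],s["force"],s["joints"])
E
```

```text
[0.4113 0.0558 0.0004] [ 0.0031  0.0019 -0.006 ] [ 0.4788 -0.2939  0.231 ] 0.1688192868440642 [-0.0883 -0.8073 -1.7853] [ 0.7642  0.3425 -0.4125  1.6647  0.148   1.1616  0.3085]
```

{"method": "jog_arm", "body": {"motion": [[[0.036,0.006,0,0,0,0,1],[0.072,0.012,0,0,0,0,1],[0.108,0.018,0,0,0,0,1],[0.144,0.024,0,0,0,0,1],[0.18,0.03,0,0,0,0,1],[0.216,0.036,0,0,0,0,1],[0.252,0.042,0,0,0,0,1],[0.288,0.048,0,0,0,0,1],[0.324,0.054,0,0,0,0,1],[0.35,0.056,0,0.003,0.002,-0.006,1]]]}}

```text
clock: 5.5
position: [0.5351, 0.0596, 0.2277]
ee_rot: [-2.214, -2.22, 0.002]
force: [-0.3, 0.7, -0.9]
width: 0.173
gripper_force: 44.9
```

{"method": "jog_arm", "body": {"motion": [[[0,0,0,0,0,0,1],[0,0,0,0,0,0,1],[0,0,0,0,0,0,1]]]}}

```text
clock: 5.75
position: [0.5353, 0.055, 0.2277]
ee_rot: [-2.218, -2.218, 0.005]
force: [0.1, 0.4, -1.3]
width: 0.171
gripper_force: 44.9
```

```bash
python3 - <<'E'
from h import *
np.set_printoptions(precision=4,suppress=True)
s=observe();print(s["position"],s["ee_rot"],s["width"],s["force"])
P=camera_params("wrist");im=get_image("wrist");cv2.imwrite("pics/w2.png",im[:,:,::-1])
print("hole exp",proj("wrist",[(.537,.117,.074)],P))
print("exp tip", proj("wrist",[s["position"]+[0,0,-.043],s["position"]+[0,0,-.013]],P))
for q in("interlock","key"):
    for d in silhouettes(q,"wrist"): print(q,round(d["p"],2),d["pixel"],d["mask"].sum())
E
```

```text
[0.5353 0.055  0.2277] [-2.2184 -2.2181  0.0047] 0.17078661340267584 [ 0.0718  0.4084 -1.3227]
hole exp [[323.0429 118.0051]]
exp tip [[320.9358 216.3755]
 [320.8197 232.7753]]
interlock 0.68 [328.4, 104.6] 12749
key 0.58 [317.6, 243.5] 3549
```

View pics/w2.png

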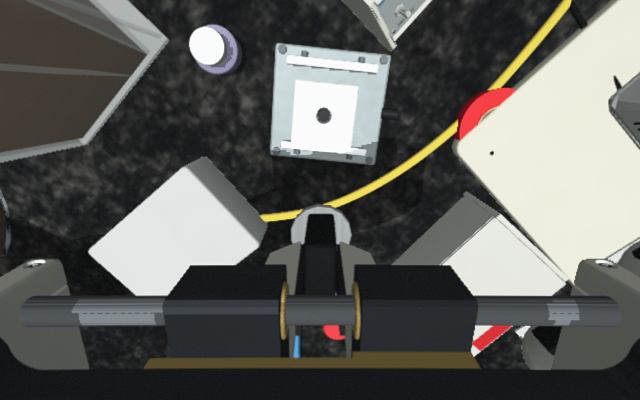

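```bash
python3 - <<'E'
from h import *
np.set_printoptions(precision=4,suppress=True)
P=camera_params("wrist");s=observe();im=cv2.imread("pics/w2.png");g=cv2.cvtColor(im,6)
m=(g[104:128,312:336]<130).astype(np.uint8);n,l,st,c=cv2.connectedComponentsWithStats(m);print(st,c+[312,104])
k=1+np.argmax(st[1:,4]);h=c[k]+[312,104];print("hole",h,atz("wrist",[h],.074,P))
b=(g[70:165,280:370]>225).astype(np.uint8);n,l,st,c=cv2.connectedComponentsWithStats(b)
k=1+np.argmax(st[1:,4]);hull=cv2.convexHull(np.argwhere(l==k)[:,::-1].astype(np.int32));M=cv2.moments(hull);cc=(M["m10"]/M["m00"]+280,M["m01"]/M["m00"]+70);print("block",cc,st[k],atz("wrist",[cc],.074,P))
p=s["position"]
for z in(-.007,-.013):
    a=np.linspace(0,2*np.pi,72);q=proj("wrist",p+np.c_[.019*np.cos(a),.019*np.sin(a),0*a+z],P);print(z,q.min(0),q.max(0))
for r in range(204,236,3): print(r,g[r,284:300],g[r,340:356])
print([ (c,g[200:216,c].tolist()) for c in(315,321,326)])
E
```

```text
[[  0   0  24  24 409]
 [  5   4  14  15 167]] [[323.5403 115.6626]
 [323.4012 115.1018]]
hole [323.4012 115.1018] [[0.5382 0.119  0.074 ]]
block (323.83921141272043, 118.0190872465491) [   1    9   84   74 4139] [[0.5386 0.1162 0.074 ]]
-0.007 [290.2246 207.6897] [351.3736 263.9587]
-0.013 [291.0635 204.5599] [350.5639 259.5165]
204 [22 21 21 21 22 21 16 19 20 22 20 20 23 20 20 22] [211 209 200 168 114  60  36  21  15  19  17  19  23  23  30  34]
207 [23 22 23 21 22 19 21 19 21 21 20 17 19 25 25 27] [27 27 28 29 24 22 19 18 19 21 22 21 22 24 29 27]
210 [ 19  22  18  21  40  52  51  55  60  72 113 132 134 142 156 171] [46 31 21 22 19 19 17 22 21 22 21 25 29 36 34 37]
213 [192 194 199 204 205 209 213 214 215 215 214 214 217 213 208 158] [142 107  75  39  24  20  22  20  22  24  26  23  23  26  32  32]
216 [214 214 215 214 214 214 214 215 215 216 217 209 148  98 126 158] [182 178 166 128  92  55  24  19  22  24  26  24  24  21  21  27]
219 [175 159 112  77  73  70  64  55  47  32  55 126 165 171 167 170] [181 176 178 177 175 142  98  65  34  20  18  18  19  22  18  25]
222 [ 21  21  23
[... 207 characters left out ...]
177 179 183 182 170 114  42  15  19  24  24  23]
228 [ 19  22  20  19  20  15  43 126 166 175 173 172 172 169 167 167] [177 172 174 174 176 178 179 179 177 154  94  32  25  26  30  31]
231 [ 20  18  16  18  17  17  47 138 173 176 174 173 171 170 166 168] [176 172 172 172 177 177 180 178 178 176 125  52  25  30  32  33]
234 [ 20  19  22  18  19  13  43 129 167 176 173 172 171 170 168 168] [175 170 171 172 176 179 179 177 177 179 165 108  39  28  32  29]
[(315, [20, 26, 24, 32, 54, 86, 96, 144, 178, 176, 175, 175, 173, 134, 42, 8]), (321, [26, 27, 22, 32, 68, 88, 106, 168, 177, 176, 175, 175, 172, 135, 40, 13]), (326, [34, 31, 70, 162, 191, 100, 88, 134, 184, 179, 179, 179, 176, 136, 43, 11])]
```

```bash
python3 - <<'E'
from h import *
im=cv2.imread("pics/w2.png")[65:170,265:395]
cv2.imwrite("pics/w2c.png",cv2.resize(im,None,fx=6,fy=5.7,interpolation=cv2.INTER_NEAREST))
g=cv2.cvtColor(cv2.imread("pics/w2.png"),6)
print(g[115,285:365].tolist());print(g[103:160,323].tolist(),g[75:110,323].tolist())
E
```

```text
[210, 209, 210, 209, 210, 210, 211, 223, 247, 252, 252, 251, 252, 251, 252, 251, 252, 252, 251, 252, 251, 252, 251, 251, 252, 251, 252, 251, 252, 253, 235, 155, 84, 61, 69, 72, 72, 72, 71, 72, 70, 71, 70, 70, 75, 99, 174, 245, 253, 252, 252, 252, 251, 252, 252, 251, 252, 251, 252, 251, 251, 252, 252, 251, 252, 251, 252, 252, 252, 243, 218, 207, 207, 205, 206, 206, 207, 206, 207, 207]
[251, 252, 253, 250, 168, 80, 68, 73, 72, 73, 71, 72, 71, 70, 72, 71, 70, 67, 75, 107, 152, 244, 253, 252, 252, 252, 252, 252, 252, 251, 252, 252, 251, 251, 251, 252, 251, 251, 252, 252, 251, 252, 252, 252, 252, 252, 252, 254, 240, 139, 125, 129, 129, 129, 129, 125, 101] [212, 212, 211, 213, 211, 211, 213, 229, 248, 252, 251, 251, 251, 252, 251, 251, 251, 252, 251, 251, 251, 251, 251, 251, 251, 252, 251, 251, 251, 252, 253, 250, 168, 80, 68]
```

View pics/w2c.png

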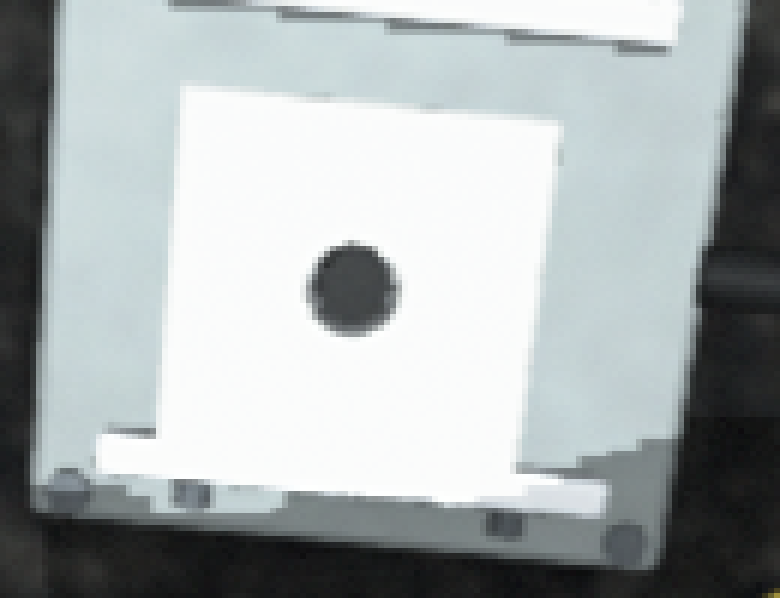

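{"method": "jog_arm", "body": {"motion": [[[0.02,0.001,0.0,0,0,0,1],[0.045,0.002,0.0,0,0,0,1],[0.0635,0.0027,0.02,0,0,0,1],[0.0635,0.0027,0.04,0,0,0,1],[0.0635,0.0027,0.06,0,0,0,1],[0.0635,0.0027,0.08,0,0,0,1],[0.0635,0.0027,0.095,0,0,0,1],[0.0635,0.0027,0.098,0,0,0,1],[0.0635,0.0027,0.098,0,0,0,1],[0.0635,0.0027,0.098,0,0,0,1]]]}}

```text
clock: 6.73
position: [0.539, 0.1192, 0.1316]
ee_rot: [-2.22, -2.218, 0.0]
force: [0.6, -0.3, -0.0]
width: 0.172
gripper_force: 44.9
```

```bash
python3 - <<'E'
from h import *
np.set_printoptions(precision=4,suppress=True)
d,w,s=rel((.538,.1185,.12),down(0));print(d,w,s["position"],s["ee_rot"],s["force"],s["ft_torque"])
R0=R.from_rotvec(s["ee_rot"]).as_matrix();print(R0)
im=get_image("scene");cv2.imwrite("pics/s3.png",cv2.resize(im[120:220,200:340,::-1],None,fx=5,fy=5,interpolation=2))
E
```

```text
[-0.0008 -0.0009  0.0116] [-0.0024 -0.0021 -0.0011] [0.539  0.1192 0.1316] [-2.2204 -2.218   0.0003] [ 0.6215 -0.2791 -0.0287] [-0.031  -0.0873 -0.0143]
[[ 0.0011  1.     -0.0024]
 [ 1.     -0.0011  0.0021]
 [ 0.0021 -0.0024 -1.    ]]
```

View pics/s3.png

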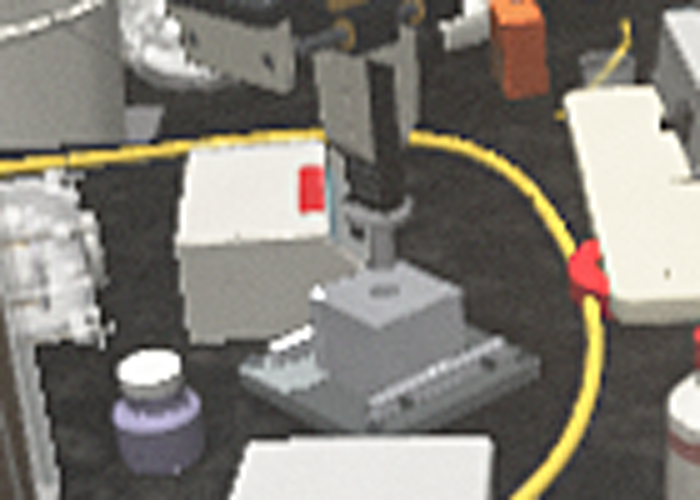

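{"method": "jog_arm", "body": {"motion": [[[-0.0012,-0.0005,0.004,-0.0024,-0.0021,0,1],[-0.0012,-0.0005,0.008,-0.0024,-0.0021,0,1],[-0.0012,-0.0005,0.011,-0.0024,-0.0021,0,1],[-0.0012,-0.0005,0.0125,-0.0024,-0.0021,0,1],[-0.0012,-0.0005,0.0135,-0.0024,-0.0021,0,1],[-0.0012,-0.0005,0.0145,-0.0024,-0.0021,0,1],[-0.0012,-0.0005,0.0145,-0.0024,-0.0021,0,1]]]}}

```text
clock: 7.37
position: [0.5379, 0.1185, 0.1163]
ee_rot: [-2.221, -2.221, 0.001]
force: [0.2, 0.5, -1.7]
width: 0.166
gripper_force: 44.9
```

{"method": "jog_arm", "body": {"motion": [[[0,0,0.001,0,0,0,1],[0,0,0.001,0,0,0,1],[0,0,0.001,0,0,0,1]]]}}

```text
clock: 7.62
position: [0.538, 0.1185, 0.1155]
ee_rot: [-2.221, -2.221, 0.001]
force: [0.2, 0.3, -1.3]
width: 0.173
gripper_force: 44.9
```

{"method": "jog_arm", "body": {"motion": [[[0,0,0.001,0,0,0,1],[0,0,0.001,0,0,0,1]]]}}

```text
clock: 7.78
position: [0.5379, 0.1185, 0.1143]
ee_rot: [-2.221, -2.221, 0.001]
force: [0.0, 0.3, -1.3]
width: 0.168
gripper_force: 44.9
```

{"method": "jog_arm", "body": {"motion": [[[0,0,0.001,0,0,0,1],[0,0,0.001,0,0,0,1]]]}}

```text
clock: 7.95
position: [0.5379, 0.1184, 0.1133]
ee_rot: [-2.221, -2.221, 0.001]
force: [-0.0, -0.6, -1.8]
width: 0.173
gripper_force: 44.9
```

{"method": "jog_arm", "body": {"motion": [[[0,0,0.001,0,0,0,1],[0,0,0.001,0,0,0,1]]]}}

```text
clock: 8.12
position: [0.5378, 0.1184, 0.1123]
ee_rot: [-2.221, -2.221, 0.001]
force: [0.9, 0.4, -1.9]
width: 0.169
gripper_force: 44.9
```

The tip has found the hole, about 5 mm in with no resistance, so I'll continue straight down.

{"method": "jog_arm", "body": {"motion": [[[0,0,0.001,0,0,0,1],[0,0,0.002,0,0,0,1],[0,0,0.003,0,0,0,1],[0,0,0.004,0,0,0,1],[0,0,0.004,0,0,0,1]]]}}

```text
clock: 8.53
position: [0.5378, 0.1184, 0.1082]
ee_rot: [-2.221, -2.221, 0.001]
force: [-0.0, -0.6, -1.8]
width: 0.171
gripper_force: 44.9
```

{"method": "jog_arm", "body": {"motion": [[[0,0,0.001,0,0,0,1],[0,0,0.002,0,0,0,1],[0,0,0.003,0,0,0,1],[0,0,0.004,0,0,0,1],[0,0,0.004,0,0,0,1]]]}}

```text
clock: 8.95
position: [0.5378, 0.1184, 0.1042]
ee_rot: [-2.221, -2.221, 0.001]
force: [0.7, 0.9, -1.5]
width: 0.169
gripper_force: 44.9
```

{"method": "jog_arm", "body": {"motion": [[[0,0,0.001,0,0,0,1],[0,0,0.002,0,0,0,1],[0,0,0.003,0,0,0,1],[0,0,0.004,0,0,0,1],[0,0,0.004,0,0,0,1]]]}}

```text
clock: 9.37
position: [0.5378, 0.1184, 0.1002]
ee_rot: [-2.221, -2.221, 0.001]
force: [-0.5, 0.4, -2.2]
width: 0.17
gripper_force: 44.9
```

{"method": "jog_arm", "body": {"motion": [[[0,0,0.001,0,0,0,1],[0,0,0.002,0,0,0,1],[0,0,0.003,0,0,0,1],[0,0,0.004,0,0,0,1]]]}}

```text
clock: 9.7
position: [0.5379, 0.1185, 0.0963]
ee_rot: [-2.221, -2.221, 0.001]
force: [-0.5, -0.3, -2.0]
width: 0.169
gripper_force: 44.9
```

{"method": "jog_arm", "body": {"motion": [[[0,0,0.0007,0,0,0,1],[0,0,0.0014,0,0,0,1],[0,0,0.002,0,0,0,1]]]}}

```text
clock: 9.95
position: [0.5382, 0.1186, 0.0948]
ee_rot: [2.222, 2.221, 0.0]
force: [-2.0, -0.3, 5.8]
width: 0.169
gripper_force: 45.0
```

{"method": "jog_arm", "body": {"motion": [[[0,0,0.0007,0,0,0,1],[0,0,0.0014,0,0,0,1],[0,0,0.002,0,0,0,1]]]}}

```text
clock: 10.2
position: [0.5382, 0.1186, 0.0931]
ee_rot: [2.221, 2.221, 0.0]
force: [-1.7, -0.3, 6.7]
width: 0.168
gripper_force: 45.0
```

{"method": "jog_arm", "body": {"motion": [[[0,0,0.0007,0,0,0,1],[0,0,0.0014,0,0,0,1],[0,0,0.002,0,0,0,1]]]}}

```text
clock: 10.45
position: [0.5382, 0.1186, 0.0912]
ee_rot: [2.221, 2.221, 0.0]
force: [-2.8, -0.5, 6.0]
width: 0.169
gripper_force: 45.0
```

{"method": "jog_arm", "body": {"motion": [[[0,0,0.0007,0,0,0,1],[0,0,0.0014,0,0,0,1],[0,0,0.002,0,0,0,1],[0,0,0.002,0,0,0,1]]]}}

```text
clock: 10.78
position: [0.5382, 0.1186, 0.089]
ee_rot: [2.221, 2.221, 0.0]
force: [-1.3, -0.6, 5.3]
width: 0.17
gripper_force: 45.0
```

{"method": "jog_arm", "body": {"motion": [[[0,0,0.0005,0,0,0,1],[0,0,0.001,0,0,0,1]]]}}

```text
clock: 10.95
position: [0.5382, 0.1186, 0.0882]
ee_rot: [2.221, 2.221, 0.0]
force: [-2.3, -0.9, 5.8]
width: 0.172
gripper_force: 45.0
```

{"method": "jog_arm", "body": {"motion": [[[0,0,0.0003,0,0,0,1],[0,0,0.0005,0,0,0,1]]]}}

```text
clock: 11.12
position: [0.5382, 0.1186, 0.0876]
ee_rot: [2.221, 2.221, 0.0]
force: [-1.5, -0.4, 6.4]
width: 0.168
gripper_force: 45.0
```

{"method": "jog_arm", "body": {"motion": [[[0,0,0.0003,0,0,0,1],[0,0,0.0005,0,0,0,1]]]}}

```text
clock: 11.28
position: [0.5382, 0.1186, 0.0871]
ee_rot: [2.221, 2.221, 0.0]
force: [-1.6, -1.0, 6.8]
width: 0.17
gripper_force: 45.0
```

{"method": "jog_arm", "body": {"motion": [[[0,0,0.0003,0,0,0,1],[0,0,0.0003,0,0,0,1]]]}}

```text
clock: 11.45
position: [0.5382, 0.1186, 0.0869]
ee_rot: [2.221, 2.221, 0.0]
force: [-1.7, -1.5, 7.3]
width: 0.171
gripper_force: 45.0
```

{"method": "jog_arm", "body": {"motion": [[[0,0,0.0003,0,0,0,1],[0,0,0.0004,0,0,0,1]]]}}

```text
clock: 11.62
position: [0.5383, 0.1186, 0.0869]
ee_rot: [2.221, 2.221, 0.0]
force: [-3.6, -1.0, 12.8]
width: 0.17
gripper_force: 45.0
```

{"method": "jog_arm", "body": {"motion": [[[0,0,0.0003,0,0,0,1],[0,0,0.0004,0,0,0,1]]]}}

```text
clock: 11.78
position: [0.5384, 0.1186, 0.0868]
ee_rot: [2.221, 2.221, 0.001]
force: [-4.2, -3.1, 15.9]
width: 0.168
gripper_force: 45.0
```

The collar has seated: position has stopped changing and the force is rising. I'll unload slightly, then release and retreat.

{"method": "jog_arm", "body": {"motion": [[[0,0,-0.0006,0,0,0,1],[0,0,-0.001,0,0,0,0.4],[0,0,-0.001,0,0,0,-0.2],[0,0,-0.001,0,0,0,-0.2],[0,0,-0.001,0,0,0,-0.2],[0,0,-0.001,0,0,0,-0.2],[0,0,-0.001,0,0,0,-0.2]]]}}

```text
clock: 12.37
position: [0.5379, 0.1184, 0.0862]
ee_rot: [-2.221, -2.221, 0.001]
force: [-1.0, -1.0, 0.3]
width: 0.556
gripper_force: 0.0
```

{"method": "jog_arm", "body": {"motion": [[[0,0,-0.01,0,0,0,-0.2],[0,0,-0.03,0,0,0,-0.2],[0,0,-0.06,0,0,0,-0.2],[0,0,-0.09,0,0,0,-0.2],[-0.02,0,-0.12,0,0,0,-0.2],[-0.05,0,-0.13,0,0,0,-0.2],[-0.06,0,-0.13,0,0,0,-0.2],[-0.06,0,-0.13,0,0,0,-0.2],[-0.06,0,-0.13,0,0,0,-0.2]]]}}

```text
clock: 13.12
position: [0.5377, 0.0581, 0.2164]
ee_rot: [-2.223, -2.219, 0.001]
force: [-0.1, -0.4, 0.1]
width: 0.602
gripper_force: 0.0
```

```bash
python3 - <<'E'
from h import *
np.set_printoptions(precision=4,suppress=True)
s=observe();print(s["position"],s["force"],s["width"],s["gripper_force"])
a=get_image("scene")[120:220,200:340,::-1];P=camera_params("wrist");b=get_image("wrist")[60:180,250:400,::-1]
cv2.imwrite("pics/end.png",np.hstack([cv2.resize(a,(400,286)),cv2.resize(b,(358,286))]))
print(proj("wrist",[(.538,.1185,.08),(.538,.1185,.126)],P)-[250,60])
E
```

```text
[0.5377 0.0581 0.2164] [-0.0668 -0.417   0.0914] 0.601655473088178 0.0
[[71.2379 62.1188]
 [71.3712 66.7035]]
```

View pics/end.png

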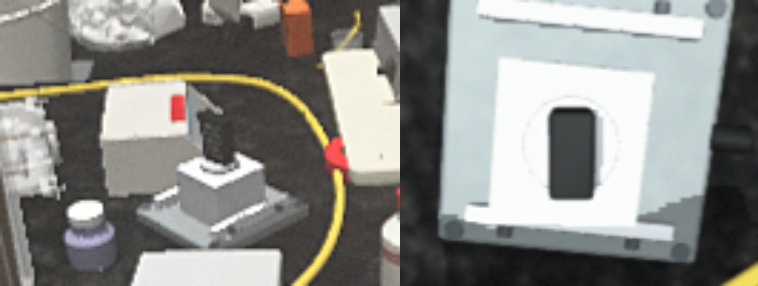

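The picture shows the key standing upright with its collar flush on the block (around pixel 572,150 in the right panel) and the gripper well clear of it.

```bash
python3 -c "
from cell import *
print(sign_off())"
```

```text
the job is handed in; nothing more can be done
None
```

The interlock key is pressed fully into the block's hole with its collar flush, released and standing upright. The highest force reading at the end of a move was about 16 N, and the job was handed in at about 13 s; sign-off returned no verdict.

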